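# Tip the blue worktop samples into their holder

## Robot

A 7-joint arm with a two-finger parallel gripper is mounted at the origin on a cart in front of the work surface, level with it; the furniture and walls round the work are solid. World frame = base frame: x ahead of the robot, y to its left, z up, the work surface at z = 0. Lengths are in m, angles in degrees, forces in N, time in s.
With the tool pointing down it reaches from about 0.425 to 0.875 m from the base axis. Payload 4.7 kg.
Tool frame: the origin (TCP) lies between the finger pads; the fingertips stand 17 mm ahead of it and the grasp point (between the pads) lies 2 mm behind it; z points along the fingers, y is the line along which they close (so a half turn about z gives the same grasp; the last joint's range is limited). The gripper opens to 87 mm and grips with 3 to 60 N. Pads are 19 mm wide; open, the fingers measure 117 mm over their backs; the gripper's body (75 mm by 190 mm) begins 51 mm behind the grasp point.
Start: joints at [68.646, 18.392, -4.016, 83.108, 1.295, 78.541, -3.26], TCP at [0.245, -0.602, 0.24] pointing down, gripper open.
Joint ranges: [-163.93, 163.93], [-17.29, 119.83], [-79.2, 71.16], [3.27, 140.29], [-89.18, 269.18], [5.43, 117.66], [-154.24, 154.24]. Speed limits (degrees/s): [147.25, 147.25, 180, 180, 180, 180, 180].

## Interface

Orientations are given as [roll, pitch, yaw] about the fixed x, y, z axes, in that order (R = Rz(yaw) Ry(pitch) Rx(roll)).
In Python, from cell import env, cams gives the robot as it stands.
- The arm moves only by the shell command python3 -m pendant 'ROWS' [FORCE]. ROWS is JSON, a list of rows, each an object of numbers: "tx", "ty", "tz": the shift along the tool's x, y, z each as a share of 0.05 m, from -1 to 1; "spin": the turn about the tool's z as a share of 4 degrees, from -1 to 1; "claw": the closure, from 0 (fully open) to 1 (shut). A call has 1 to 10 rows; each row shifts and turns the commanded pose from where the row before left it, along the tool's axes as they then stand; what a row does not reach is not made up. A row lasts 1/8 s, in which the tool goes at most 62.5 mm and 10.7 degrees, less where a joint would pass 70% of its speed; a pose out of reach is approached as far as the arm can. A call with a number of a shift or a turn outside -1 to 1 is refused whole. A call with a gripper value outside its range is refused whole. The fingers move at their own pace and stop on an object; FORCE is the grip in N (left out, the last holds). Time passes only in rows, so rows that do not move let the fingers close. It gives the time, the measured TCP pose, the force, the opening and the grip force at its end, in the units of the state.
- env.get_obs(): the state, without advancing time (a new reading comes with each control period).
- cams.read_camera(name): name is "side" or "top" or "wrist"; returns the picture (420x560x3 uint8, red, green, blue); there is no depth.
- cams.camera_info(name): a dict with "fx", "fy", "cx", "cy" (pixels), "rvec" (rotation vector, rad) and "tvec" (3), from world to camera coordinates, as OpenCV has them. Camera axes: x right, y down, z forward; pixel columns grow to the right and rows downward; lengths in m; the calibration is good to about 2 mm. A picture is of the moment at which its call begins: read the wrist's pose just before it. camera_info takes no time and is no camera call; for the wrist camera it gives the pose at the moment of the call.
- env.sign_off(): hands the job in; it is judged then, once.
The state is a dict: "time_s": time; "qpos": joint angles; "joint_velocities": joint speeds; "effort": joint torques, N m; "tool_pos": TCP position; "tool_rot": TCP orientation; "force": force on the tool from outside, world axes, zero at the start; "wrist_torque": the same for the moment, N m; "grip_width": finger opening in m; "grasp_force": force on a finger pad.
Only numpy, scipy, OpenCV 4.12 (cv2) and the standard library are available. Lean on these libraries where they do the work, as an engineer would, in place of code of your own. Each camera call takes 0.05 s, during which the arm holds its last target. There are 200 camera calls.

## Task

Pick up the whole pile of three blue worktop samples in one grip and put it in the wooden holder: tilt it clearly, slip one of its short ends down into the box along the tall end wall first, then lay the rest of the pile down flat. Leave it lying squarely piled inside the holder, and do not disturb the pile of white samples.

Things in the scene. Friction and masses are not known exactly. Their poses are not given: they have to be found in the camera images.
- blue_0: BLUE worktop sample, bottom of three loose alike ones lying squarely as a pile 90 x 50 x 36 mm; a plate 90 (x) x 50 (y) x 12 (z) mm, about 80 g, brass eyelet near its -x end; origin: centre of its underside. Pile's long axis within 30 deg of world x, either way. Grip across the 50 mm at the middle, fingertips within 6 mm of the surface, so that the pads hold all three
- blue_1: BLUE sample, middle of the pile: same make and size, origin at the centre of its underside
- blue_2: BLUE sample, top of the pile: same make and size, origin at the centre of its underside
- blue_end_a (a point): middle of the lower edge of the bottom blue sample at its +x end (45 mm from its origin)
- blue_end_b (a point): middle of the lower edge of the bottom blue sample at its -x end (the eyelet end; 45 mm from its origin)
- holder: light-wood open-topped box, fixed; inside 106 (x) x 64 (y) mm, walls 6 mm thick, floor 5 mm thick. Its -x end wall (nearest the robot) is the tall one, 48 mm over the work surface; other walls 26 mm. Both long walls are open over their middle 60 mm, down to the floor, for the fingers. Origin: centre of its underside on the work surface; x axis within 20 deg of world x
- holder_floor (a point): centre of the holder's inner floor, 5 mm above the holder's origin, same axes
- white_0: WHITE sample, bottom of a second, like pile of three (90 x 50 x 12 mm each, origin at the centre of the underside): to be left alone
- white_1: WHITE sample, middle of a second, like pile of three (90 x 50 x 12 mm each, origin at the centre of the underside): to be left alone
- white_2: WHITE sample, top of a second, like pile of three (90 x 50 x 12 mm each, origin at the centre of the underside): to be left alone
Mind the look-alikes: they are no part of the job. What is shaped like the blue_0 but turquoise is not meant.

How it is judged (in metres and radians):
On the way:
1. the three blue samples, still one pile, are tilted 6 degrees or more, the low end down in the holder by the tall wall (its lower edge under 18 mm above the work surface) (angle between blue_0's own z axis and vertical between 0.1 and 0.9 rad and angle between blue_1's own z axis and vertical between 0.1 and 0.9 rad and angle between blue_2's own z axis and vertical between 0.1 and 0.9 rad and y of blue_0 in the frame of holder between -0.015 and 0.015 m and distance between blue_0 and blue_1 below 0.02 m and distance between blue_1 and blue_2 below 0.02 m and ((x of blue_end_a in the frame of holder below -0.015 m and z of blue_end_a in the frame of holder below 0.018 m and z of blue_end_b in the frame of holder above 0.013 m and x of blue_end_b in the frame of holder above 0.02 m) or (x of blue_end_b in the frame of holder below -0.015 m and z of blue_end_b in the frame of holder below 0.018 m and z of blue_end_a in the frame of holder above 0.013 m and x of blue_end_a in the frame of holder above 0.02 m))), for 0.1 s.
At the end, for the whole second after the job is handed in: all three blue samples lie at rest in the holder, still piled: each within 16 mm horizontally of the centre of the holder's floor, flat within 6 degrees, long axis along the holder's within 10 degrees, and down on the floor or on the sample below within 5 mm (horizontal distance between each of blue_0, blue_1, blue_2 and holder_floor below 0.016 m and angle between each of blue_0, blue_1, blue_2's own z axis and vertical below 0.1 rad and angle between the x axis of each of blue_0, blue_1, blue_2 and the x axis of holder, either way round below 0.18 rad and z of blue_0 in the frame of holder_floor below 0.005 m and linear speed of each of blue_0, blue_1, blue_2 below 0.02 m/s and z of blue_1 in the frame of holder_floor below 0.017 m and z of blue_2 in the frame of holder_floor below 0.029 m); the robot touches nothing.
It fails at once if a white sample is moved more than 25 mm (distance of any of white_0, white_1, white_2 from where it was at the start of the episode above 0.025 m).
It also fails if it takes over 42 s, if anything falls off the work surface, if the arm or the gripper's body presses on something with over 40 N, if the wrist force passes 120 N, or if a joint passes its speed limit or range.

## Working session

There is one attempt and no reset: what is moved stays moved. The work goes in short steps, Python scripts to look and compute and a shell command to move; the robot and the scene stay as the last step left them, time stands still between calls to the robot, and variables do not carry over. Pictures are saved under pics/ and viewed, at most 10 in all, crops included, and the job is handed in when it is done.

```bash
mkdir -p pics; ls
cat > h.py <<'E'
import numpy as np, cv2
from cell import env, cams
def ray(name,u,v,z,info=None):
    i=info or cams.camera_info(name); R=cv2.Rodrigues(np.array(i["rvec"],float))[0]; t=np.array(i["tvec"],float).ravel()
    d=R.T@np.array([(u-i["cx"])/i["fx"],(v-i["cy"])/i["fy"],1]); c=-R.T@t
    return c+d*(z-c[2])/d[2]
def proj(name,P):
    i=cams.camera_info(name); K=np.array([[i["fx"],0,i["cx"]],[0,i["fy"],i["cy"]],[0,0,1.]])
    return cv2.projectPoints(np.array(P,float).reshape(-1,3),np.array(i["rvec"],float),np.array(i["tvec"],float),K,None)[0].reshape(-1,2)
def save(name,f,crop=None,s=1):
    im=cams.read_camera(name)[:,:,::-1]
    if crop: a,b,c,d=crop; im=im[b:d,a:c]
    if s!=1: im=cv2.resize(im,None,fx=s,fy=s,interpolation=cv2.INTER_CUBIC)
    cv2.imwrite("pics/"+f,im)
E
python3 - <<'E'
from h import *
save("top","top0.png"); save("side","side0.png")
for c in("top","side"):
    i=cams.camera_info(c);R=cv2.Rodrigues(np.array(i["rvec"],float))[0];print(c,i["fx"],-R.T@np.ravel(i["tvec"]))
o=env.get_obs();print(o["tool_pos"],o["tool_rot"],o["grip_width"])
E
```

```text
pics
top 443.80073003431227 [0.40731216 0.04004974 0.9390197 ]
side 508.95017410439146 [ 0.45051515 -0.88923309  0.49952124]
[ 0.24501145 -0.60156375  0.238573  ] [-1.79901641e+02  5.27106436e-03  2.21658074e+01] 0.0868500210708186
```

View pics/top0.png

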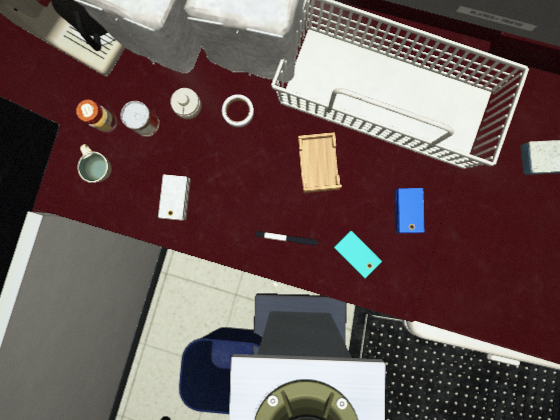

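View pics/side0.png

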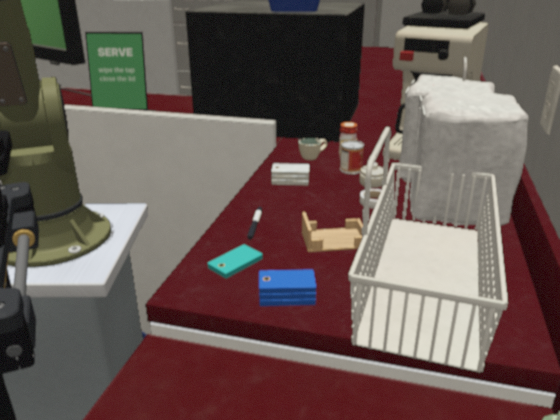

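The top view shows the candidates: blue pile at (410,210), turquoise decoy at (358,254) and white pile at (174,197). The holder is at (320,162), with a wire basket behind it. The blue stack of three at (410,210) fits the description, so I'll confirm it in an enlarged crop.

Run:
```python
from h import *
save("top","crop.png",(290,120,440,245),5)
```

```text
(no output)
```

View pics/crop.png

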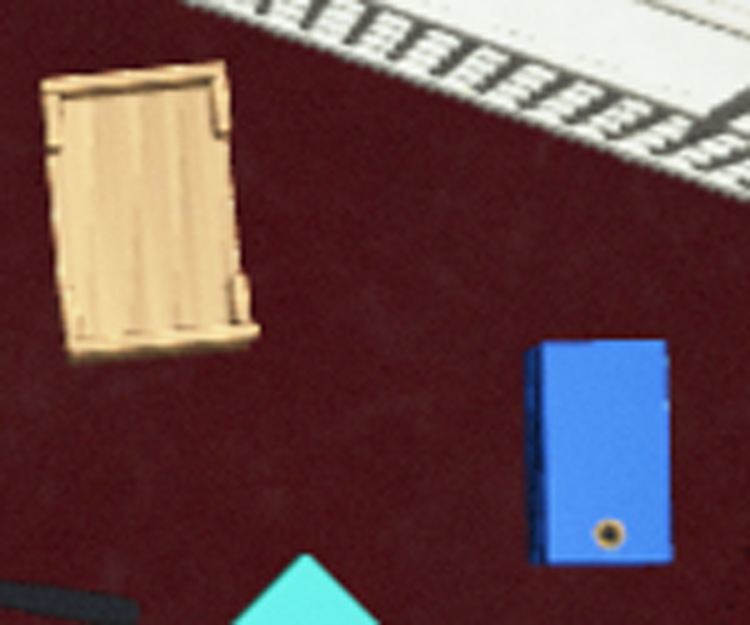

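Run:
```python
from h import *
g=lambda u,v,z: ray("top",290+u/5-.4,120+v/5-.4,z)[:2]
B=np.array([g(*p,.036) for p in[(543,341),(666,340),(672,563),(546,565)]]);print(B.round(4),B.mean(0))
print("blue yaw",[np.degrees(np.arctan2(*(a-b)[::-1])).round(1) for a,b in((B[0],B[3]),(B[1],B[2]))],np.linalg.norm(B[0]-B[3]),np.linalg.norm(B[0]-B[1]))
far=np.array([g(40,80,.026),g(223,62,.026)]);tall=np.array([g(68,345,.048),g(260,326,.048)])
print(far,tall,np.linalg.norm(far[0]-far[1]),np.linalg.norm(tall[0]-tall[1]))
for e in(far,tall):
    d=e[0]-e[1];print("yaw",np.degrees(np.arctan2(-d[0],d[1])))
print(np.linalg.norm(far.mean(0)-tall.mean(0)))
save("side","sidecrop.png",(240,195,390,315),5)
```

```text
[[ 0.5074 -0.1724]
 [ 0.5089 -0.2216]
 [ 0.419  -0.2245]
 [ 0.4168 -0.1744]] [ 0.46301519 -0.19822017]
blue yaw [np.float64(1.3), np.float64(1.9)] 0.09053399518050613 0.04921705889422119
[[ 0.61281087  0.03344435]
 [ 0.62174808 -0.0421881 ]] [[ 0.50009626  0.01979454]
 [ 0.50951592 -0.05698253]] 0.07615865667949169 0.07735275135768999
yaw 6.7391824803557085
yaw 6.994576442360813
0.11336899847682802
```

View pics/sidecrop.png

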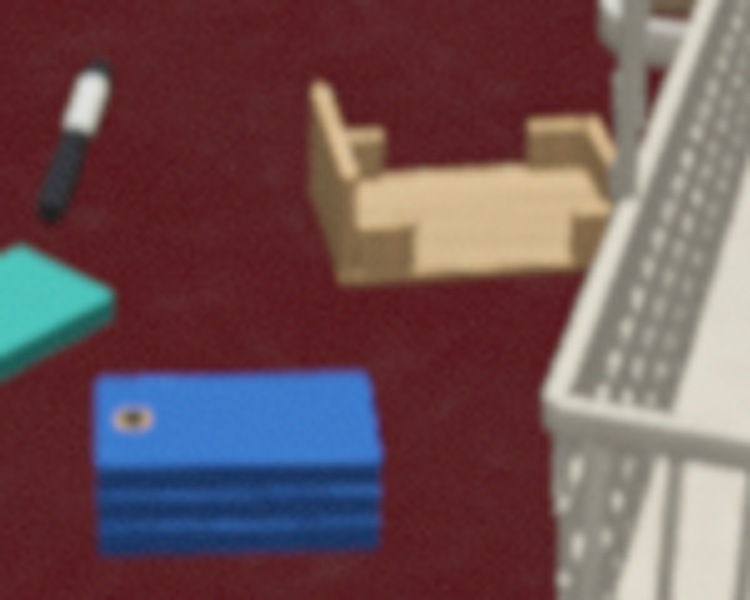

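The crop confirms the blue stack of three: brass eyelet towards the robot, yaw about 1.6°. The holder's tall wall faces the robot and its yaw is about 6.8°. Next I cross-check both against the side view.

Run:
```python
from h import *
def T(c,yaw,pts):
    a=np.radians(yaw);R=np.array([[np.cos(a),-np.sin(a),0],[np.sin(a),np.cos(a),0],[0,0,1]]);return np.array(pts)@R.T+[*c,0]
f=lambda P:((proj("side",P)-[240,195]+.4)*5).round(0).tolist()
print("blue bottom near (98,553),(378,548); top (95,465)(380,462)(95,375)(370,370)",f(T((.463,-.198),1.6,[(-.045,-.025,0),(.045,-.025,0),(-.045,-.025,.036),(.045,-.025,.036),(-.045,.025,.036),(.045,.025,.036)])))
print("holder (340,283); tall top near (355,180) far (318,82); floor near edge ends (415,275),(572,268)",f(T((.558,-.012),6.8,[(-.059,-.038,0),(-.056,-.038,.048),(-.056,.038,.048),(-.03,-.038,.005),(.03,-.038,.005)])))
w=cams.camera_info("wrist");R=cv2.Rodrigues(np.array(w["rvec"],float))[0];print(-R.T@np.ravel(w["tvec"]))
o=env.get_obs();print(o["time_s"])
from scipy.spatial.transform import Rotation as Ro
Rt=Ro.from_euler("xyz",o["tool_rot"],degrees=True).as_matrix();print(Rt.round(3)); print(Rt.T@(np.array([.463,-.198,.15])-o["tool_pos"]))
```

```text
blue bottom near (98,553),(378,548); top (95,465)(380,462)(95,375)(370,370) [[99.0, 554.0], [379.0, 548.0], [97.0, 460.0], [382.0, 455.0], [98.0, 373.0], [368.0, 368.0]]
holder (340,283); tall top near (355,180) far (318,82); floor near edge ends (415,275),(572,268) [[338.0, 283.0], [349.0, 171.0], [316.0, 81.0], [414.0, 266.0], [568.0, 256.0]]
[ 0.31792792 -0.57287034  0.38308079]
0.2
[[ 0.926  0.377 -0.001]
 [ 0.377 -0.926  0.001]
 [-0.    -0.001 -1.   ]]
[ 0.35413912 -0.29153971  0.08918411]
```

Run:
```python
from h import *
for h in(.0,.06,.09,.12,.15):
    print(h,ray("top",495,165,h)[:2],ray("side",350,274,h)[:2],"|",ray("top",275,88,h)[:2],ray("side",385,130,h)[:2])
```

```text
0.0 [ 0.56388872 -0.38109019] [ 0.57530144 -0.13521136] | [0.72169153 0.08440713] [0.79578069 0.70356997]
0.06 [ 0.55388404 -0.35418086] [ 0.56031273 -0.22578069] | [0.70160381 0.08157285] [0.75430911 0.51225041]
0.09 [ 0.5488817  -0.34072619] [ 0.55281838 -0.27106535] | [0.69155995 0.08015572] [0.73357332 0.41659063]
0.12 [ 0.54387935 -0.32727152] [ 0.54532403 -0.31635002] | [0.68151609 0.07873858] [0.71283754 0.32093085]
0.15 [ 0.53887701 -0.31381685] [ 0.53782967 -0.36163468] | [0.67147223 0.07732144] [0.69210175 0.22527107]
```

```bash
python3 -m pendant '[{"spin":1},{"spin":1},{"spin":1},{"spin":1},{"spin":1},{"spin":0.15}]'
python3 - <<'E'
from h import *
from scipy.spatial.transform import Rotation as Ro
o=env.get_obs();Rt=Ro.from_euler("xyz",o["tool_rot"],degrees=True).as_matrix();print(o["tool_rot"],Rt.T@(np.array([.463,-.198,.15])-o["tool_pos"]))
E
```

```text
[-1.79933173e+02  4.33137498e-03  2.21655179e+01] [ 0.35413912 -0.29153971  0.08918411]invalid input at $[0]: expected keys tx, ty, tz, spin, claw
```

```bash
python3 -m pendant '[{"tx":0,"ty":0,"tz":0,"spin":1,"claw":0},{"tx":0,"ty":0,"tz":0,"spin":1,"claw":0},{"tx":0,"ty":0,"tz":0,"spin":1,"claw":0},{"tx":0,"ty":0,"tz":0,"spin":1,"claw":0},{"tx":0,"ty":0,"tz":0,"spin":1,"claw":0},{"tx":0,"ty":0,"tz":0,"spin":0.15,"claw":0}]'
cat >> h.py <<'E'
from scipy.spatial.transform import Rotation as Ro
def to(*p):
    o=env.get_obs();Rt=Ro.from_euler("xyz",o["tool_rot"],degrees=True).as_matrix()
    print(o["time_s"],np.round(o["tool_pos"],4),np.round(o["tool_rot"],2),"mm to go:",(1000*Rt.T@(np.array(p)-o["tool_pos"])).round(1))
E
python3 -c "from h import *;to(.456,-.198,.15)"
```

```text
time_s: 0.95
tool_pos: [0.2452, -0.6019, 0.2393]
tool_rot: [-180.0, 0.0, 1.6]
force: [-0.1, 0.5, -0.7]
grip_width: 0.0868
grasp_force: 0.0
0.95 [ 0.2452 -0.6019  0.2393] [-1.7998e+02  1.0000e-02  1.5800e+00] mm to go: [ 221.9 -397.9   89.4]
```

```bash
python3 -m pendant '[{"tx":0.44,"ty":-0.8,"tz":0,"spin":0,"claw":0},{"tx":0.44,"ty":-0.8,"tz":0,"spin":0,"claw":0},{"tx":0.44,"ty":-0.8,"tz":0,"spin":0,"claw":0},{"tx":0.44,"ty":-0.8,"tz":0,"spin":0,"claw":0},{"tx":0.44,"ty":-0.8,"tz":0.1,"spin":0,"claw":0},{"tx":0.44,"ty":-0.8,"tz":0.2,"spin":0,"claw":0},{"tx":0.44,"ty":-0.8,"tz":0.3,"spin":0,"claw":0},{"tx":0.44,"ty":-0.8,"tz":0.4,"spin":0,"claw":0},{"tx":0.44,"ty":-0.8,"tz":0.4,"spin":0,"claw":0},{"tx":0.44,"ty":-0.76,"tz":0.4,"spin":0,"claw":0}]'; python3 -c "
from h import *
to(.456,-.198,.021)
save('wrist','w1.png')
c=[(.463+a*.045*1-b*.0007,-.198+a*.00126+b*.025,.036) for a in(-1,1) for b in(-1,1)];print(proj('wrist',c).round())"
```

```text
time_s: 2.2
tool_pos: [0.4548, -0.1968, 0.1492]
tool_rot: [180.0, -0.0, 1.6]
force: [2.0, -0.5, -0.7]
grip_width: 0.0873
grasp_force: 0.0
2.2 [ 0.4548 -0.1968  0.1492] [ 1.7996e+02 -4.0000e-02  1.6400e+00] mm to go: [  1.1   1.2 128.2]
[[322. 265.]
 [254. 264.]
 [327. 142.]
 [253. 142.]]
```

View pics/w1.png

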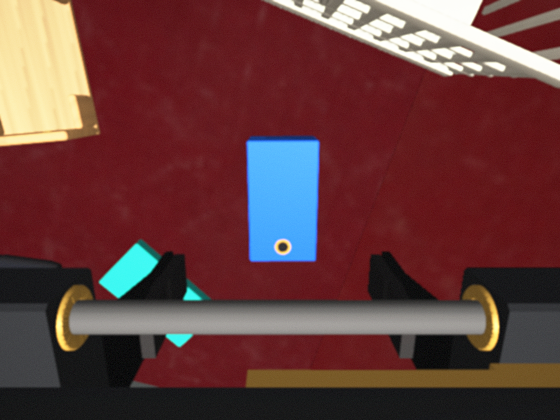

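Wrist view: the blue pile's top spans (247,142) to (316,262), about 5 px left of my prediction (roughly 3 mm towards +y). The turquoise decoy is clear of the fingers' path. I'll descend and grip.

```bash
python3 -m pendant '[{"tx":0.02,"ty":-0.03,"tz":0.7,"spin":0,"claw":0},{"tx":0,"ty":0,"tz":0.7,"spin":0,"claw":0},{"tx":0,"ty":0,"tz":0.6,"spin":0,"claw":0},{"tx":0,"ty":0,"tz":0.4,"spin":0,"claw":0},{"tx":0,"ty":0,"tz":0.16,"spin":0,"claw":0},{"tx":0,"ty":0,"tz":0,"spin":0,"claw":0}]' 25;  python3 -c "
from h import *
to(.456,-.198,.021)"
```

```text
time_s: 3.0
tool_pos: [0.4551, -0.1967, 0.0215]
tool_rot: [-180.0, 0.0, 1.6]
force: [0.4, 0.3, -0.5]
grip_width: 0.0869
grasp_force: 0.0
3.0 [ 0.4551 -0.1967  0.0215] [-1.7999e+02  2.0000e-02  1.5800e+00] mm to go: [0.8 1.3 0.5]
```

```bash
python3 -m pendant '[{"tx":0,"ty":0,"tz":0,"spin":0,"claw":1},{"tx":0,"ty":0,"tz":0,"spin":0,"claw":1},{"tx":0,"ty":0,"tz":0,"spin":0,"claw":1},{"tx":0,"ty":0,"tz":0,"spin":0,"claw":1},{"tx":0,"ty":0,"tz":0,"spin":0,"claw":1},{"tx":0,"ty":0,"tz":0,"spin":0,"claw":1}]' 25
```

```text
time_s: 3.75
tool_pos: [0.4554, -0.1974, 0.0219]
tool_rot: [179.9, -0.0, 1.5]
force: [-0.3, -2.8, 1.7]
grip_width: 0.0497
grasp_force: 25.0
```

```bash
python3 -m pendant '[{"tx":0,"ty":0,"tz":-0.3,"spin":0,"claw":1},{"tx":0,"ty":0,"tz":-0.6,"spin":-0.3,"claw":1},{"tx":0,"ty":0,"tz":-0.7,"spin":-0.4,"claw":1},{"tx":0.2,"ty":-0.3,"tz":-0.5,"spin":0,"claw":1},{"tx":0.4,"ty":-0.6,"tz":0,"spin":0,"claw":1},{"tx":0.5,"ty":-0.75,"tz":0,"spin":0,"claw":1},{"tx":0.5,"ty":-0.75,"tz":0,"spin":0,"claw":1},{"tx":0.5,"ty":-0.7,"tz":0,"spin":0,"claw":1},{"tx":0.25,"ty":-0.4,"tz":0,"spin":0,"claw":1},{"tx":0,"ty":0,"tz":0,"spin":0,"claw":1}]' 25;  python3 -c "
from h import *
to(.5625,-.0115,.076); save('side','s2.png',(240,100,400,260),3.7)
save('wrist','w2.png')
a=np.radians(6.8);R=np.array([[np.cos(a),-np.sin(a)],[np.sin(a),np.cos(a)]])
print(proj('wrist',[[*(np.array([.558,-.012])+R@p),.026] for p in[(.059,.038),(.059,-.038),(.03,.038),(.03,-.038)]]).round())"
```

```text
time_s: 5.0
tool_pos: [0.5591, -0.0099, 0.1268]
tool_rot: [-179.9, 0.0, 4.6]
force: [-0.2, -0.2, -1.6]
grip_width: 0.0499
grasp_force: 25.0
5.0 [ 0.5591 -0.0099  0.1268] [-1.7989e+02  2.0000e-02  4.6400e+00] mm to go: [ 3.3  2.  50.8]
[[210. 135.]
 [328. 129.]
 [214. 179.]
 [329. 174.]]
```

View pics/w2.png

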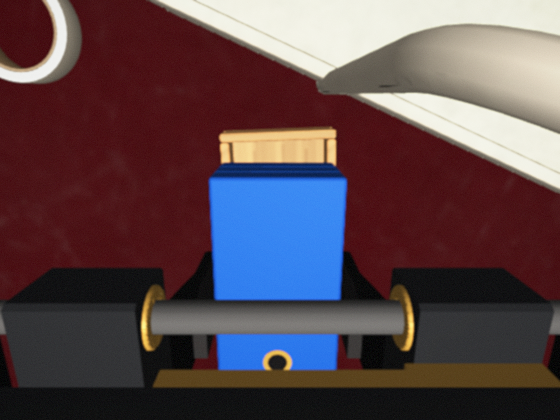

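View pics/s2.png

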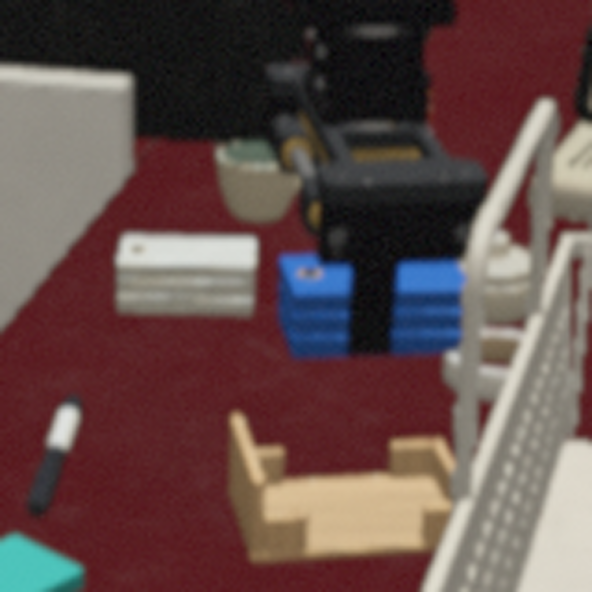

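Wrist view: the holder's far wall (220..336, row about 131) is centred on the gripped pile (column 278), so they line up in y. Side view: all three blue samples are held level, and the basket's handle at (388,127) is the nearest obstacle. I'll locate it before lowering.

Run:
```python
from h import *
for n,a,b in(("far",(332,95),(388,128)),("near",(450,140),(370,165))):
    for h in(.1,.14,.18,.22): print(n,h,ray("top",*a,h)[:2].round(3),ray("side",*b,h)[:2].round(3))
print(ray("top",275,85,.12)[:2],ray("top",495,165,.12)[:2],ray("top",385,125,.12)[:2])
```

```text
far 0.1 [ 0.676 -0.03 ] [0.738 0.402]
far 0.14 [ 0.663 -0.027] [0.709 0.273]
far 0.18 [ 0.65  -0.023] [0.68  0.143]
far 0.22 [ 0.638 -0.02 ] [0.652 0.014]
near 0.1 [ 0.593 -0.253] [0.647 0.135]
near 0.14 [ 0.584 -0.239] [0.627 0.033]
near 0.18 [ 0.575 -0.225] [ 0.608 -0.07 ]
near 0.22 [ 0.566 -0.211] [ 0.588 -0.172]
[0.68726962 0.07889271] [ 0.54387935 -0.32727152] [ 0.61449235 -0.12725465]
```

Run:
```python
from h import *
def rd(n,u,v):
    i=cams.camera_info(n);R=cv2.Rodrigues(np.array(i["rvec"],float))[0];c=-R.T@np.ravel(i["tvec"]);return c,R.T@np.array([(u-i["cx"])/i["fx"],(v-i["cy"])/i["fy"],1]),i["fx"]
c1,d1,_=rd("top",332,93);c2,d2,f=rd("wrist",325,85)
s=np.linalg.lstsq(np.c_[d1,-d2],c2-c1,rcond=None)[0];print("cam",c2,f,"corner",c1+s[0]*d1,c2+s[1]*d2)
_,e,_=rd("top",450,137);n=np.cross(d1,e)
for uv in((420,50),(555,75)):
    _,d,_=rd("wrist",*uv);print(c2+d*(n@(c1-c2))/(n@d))
```

```text
cam [ 0.63689754 -0.00818588  0.27054157] 373.6252333830681 corner [ 0.63975133 -0.01960013  0.22379538] [ 0.63900871 -0.01387007  0.22307615]
[ 0.65301581 -0.04678436  0.15861265]
[0.53095642 0.64643979 1.21243911]
```

The handle corner (0.639, -0.017, 0.223) lies almost under the wrist camera. To gain clearance I'll set the pile down on open surface and regrip it about 10 mm nearer its eyelet end, so the hand stays further from the basket.

```bash
python3 -m pendant '[{"tx":-0.2,"ty":0.26,"tz":0,"spin":0,"claw":1},{"tx":-0.4,"ty":0.5,"tz":0,"spin":0,"claw":1},{"tx":-0.4,"ty":0.5,"tz":0,"spin":0,"claw":1},{"tx":-0.4,"ty":0.5,"tz":0,"spin":0,"claw":1},{"tx":-0.4,"ty":0.5,"tz":0.2,"spin":0,"claw":1},{"tx":-0.3,"ty":0.38,"tz":0.4,"spin":0,"claw":1},{"tx":0,"ty":0,"tz":0.6,"spin":0,"claw":1},{"tx":0,"ty":0,"tz":0.5,"spin":0,"claw":1},{"tx":0,"ty":0,"tz":0.2,"spin":0,"claw":1},{"tx":0,"ty":0,"tz":0.1,"spin":0,"claw":1}]'; python3 -c "from h import *;to(.465,-.15,.0225)"
```

```text
time_s: 6.35
tool_pos: [0.4638, -0.1538, 0.0266]
tool_rot: [180.0, 0.0, 4.3]
force: [-0.8, -0.5, -2.4]
grip_width: 0.0499
grasp_force: 25.0
6.35 [ 0.4638 -0.1538  0.0266] [1.7998e+02 1.0000e-02 4.2700e+00] mm to go: [ 1.4 -3.7  4.1]
```

```bash
python3 -m pendant '[{"tx":0,"ty":0,"tz":0.05,"spin":0,"claw":1},{"tx":0,"ty":0,"tz":0.04,"spin":0,"claw":1},{"tx":0,"ty":0,"tz":0,"spin":0,"claw":1},{"tx":0,"ty":0,"tz":0,"spin":0,"claw":0.2},{"tx":0,"ty":0,"tz":0,"spin":0,"claw":0.2},{"tx":0,"ty":0,"tz":0,"spin":0,"claw":0.2},{"tx":-0.11,"ty":0,"tz":0,"spin":0,"claw":0.2},{"tx":-0.11,"ty":0,"tz":0,"spin":0,"claw":0.2},{"tx":0,"ty":0,"tz":-0.02,"spin":0,"claw":0.2},{"tx":0,"ty":0,"tz":0,"spin":0,"claw":1}]'
python3 -m pendant '[{"tx":0,"ty":0,"tz":0,"spin":0,"claw":1},{"tx":0,"ty":0,"tz":0,"spin":0,"claw":1},{"tx":0,"ty":0,"tz":0,"spin":0,"claw":1},{"tx":0,"ty":0,"tz":0,"spin":0,"claw":1}]' 25; python3 -c "
from h import *
save('top','t3.png',(330,140,480,265),5)
to(.5505,-.0125,.11)"
```

```text
time_s: 7.6
tool_pos: [0.4536, -0.1537, 0.0232]
tool_rot: [180.0, -0.0, 4.4]
force: [0.8, 0.8, 0.1]
grip_width: 0.065
grasp_force: 0.0
time_s: 8.1
tool_pos: [0.4536, -0.1536, 0.0231]
tool_rot: [180.0, -0.0, 4.4]
force: [0.4, -0.7, -0.1]
grip_width: 0.0499
grasp_force: 25.0
8.15 [ 0.4535 -0.1536  0.023 ] [ 1.80e+02 -1.00e-02  4.36e+00] mm to go: [ 107.4 -133.3  -86.9]
```

```bash
python3 -m pendant '[{"tx":0,"ty":0,"tz":-0.3,"spin":0,"claw":1},{"tx":0,"ty":0,"tz":-0.6,"spin":0,"claw":1},{"tx":0.1,"ty":-0.1,"tz":-0.6,"spin":0,"claw":1},{"tx":0.3,"ty":-0.4,"tz":-0.1,"spin":0,"claw":1},{"tx":0.4,"ty":-0.5,"tz":0,"spin":0,"claw":1},{"tx":0.4,"ty":-0.5,"tz":0,"spin":0,"claw":1},{"tx":0.4,"ty":-0.5,"tz":0,"spin":0,"claw":1},{"tx":0.35,"ty":-0.4,"tz":0,"spin":0,"claw":1},{"tx":0.2,"ty":-0.25,"tz":0,"spin":0,"claw":1},{"tx":0,"ty":0,"tz":0,"spin":0,"claw":1}]' 25; python3 -c "
from h import *
to(.552,-.0127,.055)"
```

```text
time_s: 9.4
tool_pos: [0.5506, -0.0124, 0.1032]
tool_rot: [-180.0, 0.0, 4.5]
force: [-0.1, -0.9, -2.5]
grip_width: 0.0497
grasp_force: 25.0
9.4 [ 0.5506 -0.0124  0.1032] [-1.7998e+02  1.0000e-02  4.4700e+00] mm to go: [ 1.4  0.4 48.2]
```

Lower to just above the low end wall, watching the force.

```bash
python3 -m pendant '[{"tx":0.03,"ty":0,"tz":0.2,"spin":0,"claw":1},{"tx":0,"ty":0,"tz":0.2,"spin":0,"claw":1},{"tx":0,"ty":0,"tz":0.2,"spin":0,"claw":1},{"tx":0,"ty":0,"tz":0.2,"spin":0,"claw":1},{"tx":0,"ty":0,"tz":0.16,"spin":0,"claw":1},{"tx":0,"ty":0,"tz":0,"spin":0,"claw":1}]'; python3 -c "
from h import *
to(.552,-.0127,.049)
save('side','s3.png',(290,160,410,260),5)"
```

```text
time_s: 10.15
tool_pos: [0.5514, -0.0132, 0.0541]
tool_rot: [-180.0, 0.1, 4.4]
force: [-0.3, 0.8, -3.2]
grip_width: 0.0501
grasp_force: 25.0
10.15 [ 0.5514 -0.0132  0.0541] [-1.7998e+02  9.0000e-02  4.3600e+00] mm to go: [ 0.6 -0.5  5.1]
```

View pics/s3.png

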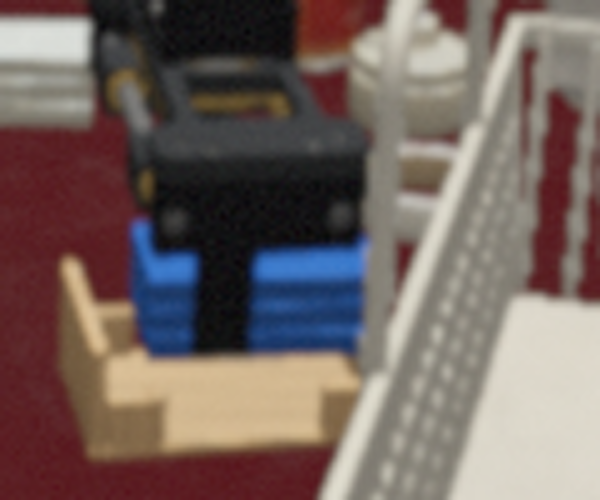

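Side view: the pile (150..365) is level over the box, its far end over the low wall and its eyelet end inside the tall wall (75), with nothing touching. Now I'll ease the grip and press the far end on the low wall so the pile pivots.

```bash
python3 -m pendant '[{"tx":0.01,"ty":0,"tz":0.06,"spin":0,"claw":1},{"tx":0,"ty":0,"tz":0.06,"spin":0,"claw":1},{"tx":0,"ty":0,"tz":0.06,"spin":0,"claw":1},{"tx":0,"ty":0,"tz":0.04,"spin":0,"claw":1},{"tx":0,"ty":0,"tz":0,"spin":0,"claw":1}]' 12
```

```text
time_s: 10.82
tool_pos: [0.5524, -0.0133, 0.0439]
tool_rot: [180.0, 0.0, 4.4]
force: [-1.2, 0.6, -1.8]
grip_width: 0.0501
grasp_force: 12.0
```

```bash
python3 -m pendant '[{"tx":0,"ty":0,"tz":0.05,"spin":0,"claw":1},{"tx":0,"ty":0,"tz":0.05,"spin":0,"claw":1},{"tx":0,"ty":0,"tz":0.04,"spin":0,"claw":1},{"tx":0,"ty":0,"tz":0,"spin":0,"claw":1},{"tx":0,"ty":0,"tz":0,"spin":0,"claw":1}]'; python3 -c "
from h import *
save('side','s4.png',(290,160,410,260),5)"
```

```text
time_s: 11.45
tool_pos: [0.5526, -0.0132, 0.0369]
tool_rot: [-180.0, -0.0, 4.4]
force: [0.2, 0.1, -2.4]
grip_width: 0.0503
grasp_force: 12.0
```

View pics/s4.png

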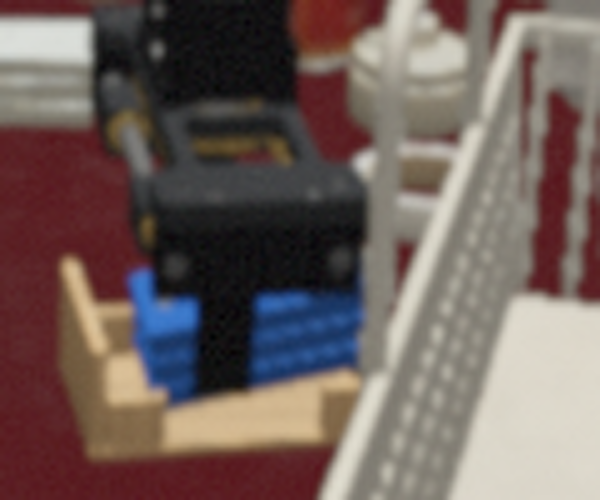

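Side view: the pile is tilted about 11°, low eyelet end in the box at (170,405), far end on the low wall, all three still piled. I'll check the low edge's height by projection, then slide it to the tall wall.

```bash
python3 -c "
from h import *
a=np.radians(6.8);R=np.array([[np.cos(a),-np.sin(a)],[np.sin(a),np.cos(a)]])
for z in(.005,.0085,.013,.018): print(z,[((proj('side',[[*(np.array([.558,-.012])+R@(x,-.026)),z]])[0]-[290,160])*5).round() for x in(-.036,-.033)])"
python3 -m pendant '[{"tx":0,"ty":0,"tz":0.03,"spin":0,"claw":1},{"tx":0,"ty":0,"tz":0,"spin":0,"claw":1},{"tx":-0.05,"ty":0,"tz":0,"spin":0,"claw":1},{"tx":-0.05,"ty":0,"tz":0,"spin":0,"claw":1},{"tx":-0.05,"ty":0,"tz":0,"spin":0,"claw":1},{"tx":-0.05,"ty":0,"tz":0,"spin":0,"claw":1},{"tx":0,"ty":0,"tz":0,"spin":0,"claw":1}]' 18;python3 -c "
from h import *
o=env.get_obs();a=np.radians(6.8);d=np.array(o['tool_pos'])[:2]-[.558,-.012];print('tool in holder',d[0]*np.cos(a)+d[1]*np.sin(a),-d[0]*np.sin(a)+d[1]*np.cos(a))"
```

```text
0.005 [array([140., 425.]), array([148., 424.])]
0.0085 [array([140., 417.]), array([148., 416.])]
0.013 [array([141., 406.]), array([148., 406.])]
0.018 [array([141., 395.]), array([149., 395.])]
time_s: 12.38
tool_pos: [0.5423, -0.014, 0.0355]
tool_rot: [180.0, 0.0, 4.4]
force: [-0.1, -0.6, -1.9]
grip_width: 0.0498
grasp_force: 18.0
tool in holder -0.015865678056558908 -0.0001460774580142785
```

```bash
python3 -m pendant '[{"tx":0,"ty":0,"tz":0.03,"spin":0,"claw":1},{"tx":0,"ty":0,"tz":0.03,"spin":0,"claw":1},{"tx":0,"ty":0,"tz":0.03,"spin":0,"claw":1},{"tx":0,"ty":0,"tz":0.03,"spin":0,"claw":1},{"tx":0,"ty":0,"tz":0.02,"spin":0,"claw":1},{"tx":0,"ty":0,"tz":0,"spin":0,"claw":1},{"tx":0,"ty":0,"tz":0,"spin":0,"claw":1}]' 7
python3 - <<'E'
from h import *
im=cams.read_camera("side");cv2.imwrite("pics/s5.png",im[:,:,::-1]);m=((im[:,:,2].astype(int)-im[:,:,0]>50)&(im[:,:,2].astype(int)-im[:,:,1]>30)).astype(np.uint8)
m[:,:300]=0;m[:160]=0;m[260:]=0
for u in range(314,366,4):
    r=np.flatnonzero(m[:,u]);print(u,(r.min(),r.max()) if len(r) else None,end=" ")
a=np.radians(6.8);R=np.array([[np.cos(a),-np.sin(a)],[np.sin(a),np.cos(a)]])
print();print(proj('side',[[*(np.array([.558,-.012])+R@(x,y)),z] for y,z in((-.025,.005),(-.025,.041),(.025,.041)) for x in(-.043,.047)]).round(1))
E
```

```text
time_s: 13.25
tool_pos: [0.5423, -0.014, 0.0284]
tool_rot: [180.0, 0.0, 4.4]
force: [-0.4, 1.0, -2.0]
grip_width: 0.0499
grasp_force: 7.0
314 (np.int64(216), np.int64(236)) 318 (np.int64(224), np.int64(236)) 322 (np.int64(224), np.int64(235)) 326 None 330 None 334 (np.int64(238), np.int64(240)) 338 (np.int64(223), np.int64(241)) 342 (np.int64(223), np.int64(241)) 346 (np.int64(223), np.int64(241)) 350 (np.int64(222), np.int64(240)) 354 (np.int64(222), np.int64(234)) 358 (np.int64(222), np.int64(233)) 362 None 
[[314.3 244.9]
 [360.  242. ]
 [314.9 228.4]
 [361.2 225.6]
 [310.3 216.5]
 [354.6 213.9]]
```

The pile's lower edge is now level (rows 240–241) in the box. Release and withdraw straight up.

```bash
python3 -m pendant '[{"tx":0,"ty":0,"tz":0.01,"spin":0,"claw":1},{"tx":0,"ty":0,"tz":0,"spin":0,"claw":0.3},{"tx":0,"ty":0,"tz":0,"spin":0,"claw":0.2},{"tx":0,"ty":0,"tz":0,"spin":0,"claw":0.2},{"tx":0,"ty":0,"tz":-0.2,"spin":0,"claw":0.2},{"tx":0,"ty":0,"tz":-0.5,"spin":0,"claw":0.2},{"tx":0,"ty":0,"tz":-0.8,"spin":0,"claw":0.2},{"tx":0,"ty":0,"tz":-0.8,"spin":0,"claw":0.2},{"tx":-0.5,"ty":0,"tz":-0.5,"spin":0,"claw":0.2},{"tx":-0.8,"ty":0,"tz":0,"spin":0,"claw":0.2}]'; python3 -m pendant '[{"tx":-0.8,"ty":0,"tz":0,"spin":0,"claw":0.2},{"tx":-0.6,"ty":0.6,"tz":0,"spin":0,"claw":0.2},{"tx":0,"ty":0.8,"tz":0,"spin":0,"claw":0.2},{"tx":0,"ty":0.8,"tz":0,"spin":0,"claw":0.2},{"tx":0,"ty":0.8,"tz":0,"spin":0,"claw":0.2},{"tx":0,"ty":0.5,"tz":0,"spin":0,"claw":0.2},{"tx":0,"ty":0,"tz":0,"spin":0,"claw":0.2}]';python3 - <<'E'
from h import *
a=cams.read_camera("top")[110:210,270:390,::-1];b=cams.read_camera("side")[170:270,280:400,::-1]
f=lambda i:cv2.resize(i,None,fx=3.3,fy=3.3,interpolation=cv2.INTER_CUBIC)
cv2.imwrite("pics/fin.png",np.hstack([f(a),f(b)]))
E
```

```text
time_s: 14.55
tool_pos: [0.4794, -0.0184, 0.1712]
tool_rot: [180.0, -0.3, 4.4]
force: [-0.6, 0.8, 0.2]
grip_width: 0.0695
grasp_force: 0.0
time_s: 15.42
tool_pos: [0.4211, -0.2004, 0.1686]
tool_rot: [180.0, -0.0, 4.2]
force: [-0.6, 0.0, -1.0]
grip_width: 0.0695
grasp_force: 0.0
```

View pics/fin.png

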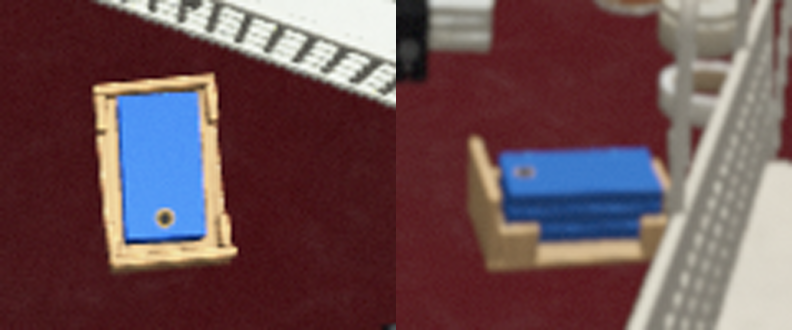

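The combined view shows all three samples flat in the box (left: top face (117,95)–(205,240); right: even layers). One numeric check before handing in.

Run:
```python
from h import *
P=[(117,95),(200,93),(205,240),(125,243)]
for z in(.041,.05):
    B=np.array([ray("top",270+u/3.3-.35,110+v/3.3-.35,z)[:2] for u,v in P]);d=(B[0]+B[1]-B[2]-B[3])/2
    print(z,B.mean(0)-[.558,-.012],np.linalg.norm(d),np.degrees(np.arctan2(d[1],d[0])))
im=cv2.imread("pics/fin.png")[:,396:]
m=((im[:,:,0].astype(int)-im[:,:,2]>40)&(im[:,:,0].astype(int)-im[:,:,1]>20)).astype(np.uint8)
for u in range(145,240,12): r=np.flatnonzero(m[:,u]);print(u,r.min(),r.max(),end="; ")
```

```text
0.041 [0.00113821 0.0015776 ] 0.09180229572123717 3.6797838582664797
0.05 [-0.0003834   0.00208344] 0.0908822483499608 3.679783858266482
145 151 229; 157 151 239; 169 151 238; 181 150 238; 193 150 237; 205 149 236; 217 148 236; 229 148 236;
```

The pile is centred within 2 mm, flat, and about 3° off the holder's axis, so I'm handing in.

```bash
python3 -c "
from cell import env
print(env.sign_off())"
```

```text
the job is handed in; nothing more can be done
None
```

I put the three blue samples in the holder as one pile and handed the job in at about 15.5 s of the 42 s; sign-off gave no verdict, but my last check had the pile tilted in first, then flat, within about 2 mm of centre and 3° of the holder's axis, with the white pile untouched.

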